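# Feed the coils through the gate

### The job

Load the feeder tray: with the fingertips, gently push the three coils one at a time through the yellow gate into the slot, first the red-topped one, then the yellow, then the white, so that they end standing in a row in the slot in that order, each wholly past the gate posts. Only slide them across the tray: do not pinch, lift or tip them, and leave the jar, the solder spool and the screwdriver where they are.

Things in the scene. Friction and masses are not known exactly. Their poses are not given: they have to be found in the camera images.
- gate (a point): middle of the gate of the fixed feeder tray, at deck level (deck top 6 mm above the table). x points through the gate into the slot, y across it, z up. The gate: two yellow posts 31 mm apart in the clear, x = -6 to +6 mm. All fences, posts, rails and the end stop stand only 7 mm above the deck: fingertips 8 to 14 mm above the deck pass over them and still push a coil.
- slot_end (a point): middle of the slot's end stop face, at floor level, 98 mm beyond the middle of the gate; same axes as the gate. The straight slot between gate and stop is 32 mm wide, black-floored, level with the deck; three coils in a row leave about 14 mm to spare past the posts. Coils in it push one another along.
- deck (a point): middle of the flat blue deck, on its top, 96 mm before the gate; same axes. Deck: 180 mm along x, 220 mm along y, fenced; slanted fences funnel to the posts over the last 58 mm before the gate. At the start the coils stand 90 to 155 mm before the gate, one near the middle line, farthest back, the others 60 to 90 mm to either side; which is where varies.
- red_coil_c (a point): upright copper-wound drum coil, 26 mm across, 20 mm tall, 35 g (may be a third lighter or heavier), dark flanges and a flat red disc on top; loose on the blue deck. This point is its centre, half-way up (10 mm above the deck); z is up. It slides without tipping when pushed by its upper half.
- yellow_coil_c (a point): upright copper-wound drum coil, 26 mm across, 20 mm tall, 35 g (may be a third lighter or heavier), dark flanges and a flat yellow disc on top; loose on the blue deck. This point is its centre, half-way up (10 mm above the deck); z is up. It slides without tipping when pushed by its upper half.
- white_coil_c (a point): upright copper-wound drum coil, 26 mm across, 20 mm tall, 35 g (may be a third lighter or heavier), dark flanges and a flat white disc on top; loose on the blue deck. This point is its centre, half-way up (10 mm above the deck); z is up. It slides without tipping when pushed by its upper half.
- red_coil: the red-topped coil, origin at the centre of its underside
- yellow_coil: the yellow-topped coil, origin at the centre of its underside
- white_coil: the white-topped coil, origin at the centre of its underside
- jar: small flux jar with green cap, 38 mm across, 42 mm tall, on the table beside the slot, 80 to 105 mm to its +y side; origin at the centre of its underside; leave alone
- spool: solder spool with orange flanges, 49 mm across, 34 mm tall, on the table beside the slot, 85 to 110 mm to its -y side; origin at the centre of its underside; leave alone
- driver: red-handled screwdriver, 150 mm long and under 35 mm high, lying on the table behind the deck (235 to 255 mm before the gate), roughly across it; origin at its underside near the middle; leave alone

How it is judged:
On the way, in this order (a step that is already met when the one before it is completed fails the run):
1. the red coil stands in the slot past the gate (x of red_coil_c in the frame of gate between 0.015 and 0.1 m and y of red_coil_c in the frame of gate between -0.008 and 0.008 m and height (world z) of red_coil_c below 0.02 m and angle between red_coil_c's own z axis and vertical below 0.15 rad), for 0.2 s.
2. the yellow coil stands in the slot past the gate (x of yellow_coil_c in the frame of gate between 0.015 and 0.1 m and y of yellow_coil_c in the frame of gate between -0.008 and 0.008 m and height (world z) of yellow_coil_c below 0.02 m and angle between yellow_coil_c's own z axis and vertical below 0.15 rad), for 0.2 s.
3. the white coil stands in the slot past the gate (x of white_coil_c in the frame of gate between 0.015 and 0.1 m and y of white_coil_c in the frame of gate between -0.008 and 0.008 m and height (world z) of white_coil_c below 0.02 m and angle between white_coil_c's own z axis and vertical below 0.15 rad), for 0.2 s.
At the end, for the whole second after the job is handed in: All three coils stand upright and at rest on the slot's floor, within 8 mm of its middle line, red deepest, then yellow, then white, the white one's centre at least 16 mm past the middle of the gate (the yellow's 40 mm, the red's 64 mm) (x of red_coil_c in the frame of gate between 0.064 and 0.1 m and y of red_coil_c in the frame of gate between -0.008 and 0.008 m and height (world z) of each of red_coil_c, yellow_coil_c, white_coil_c below 0.02 m and angle between each of red_coil_c, yellow_coil_c, white_coil_c's own z axis and vertical below 0.15 rad and x of yellow_coil_c in the frame of gate between 0.04 and 0.1 m and y of yellow_coil_c in the frame of gate between -0.008 and 0.008 m and x of white_coil_c in the frame of gate between 0.016 and 0.1 m and y of white_coil_c in the frame of gate between -0.008 and 0.008 m and linear speed of each of red_coil, yellow_coil, white_coil below 0.01 m/s); the robot touches nothing.
It fails at once if a coil is lifted or carried (more than 8 mm off the tray) (height (world z) of any of red_coil_c, yellow_coil_c, white_coil_c above 0.024 m).
It fails at once if a coil is tipped over (angle between any of red_coil_c, yellow_coil_c, white_coil_c's own z axis and vertical above 0.6 rad).
It fails at once if a coil is pinched or pushed roughly (over 15 N) (contact force between any of red_coil, yellow_coil, white_coil and the fingers above 15 N).
It fails at once if the jar, the spool or the screwdriver is disturbed (moved over 15 mm) (distance of any of jar, spool, driver from where it was at the start of the episode above 0.015 m).
It also fails if it takes over 64 s, if anything falls off the work surface, if the arm or the gripper's body presses on something with over 40 N, if the wrist force passes 120 N, or if a joint passes its speed limit or range.

### The arm

A 6-joint arm with a two-finger parallel gripper is mounted at the origin on the work surface. World frame = base frame: x ahead of the robot, y to its left, z up, the work surface at z = 0. Lengths are in m, angles in rad, forces in N, time in s.
With the tool pointing down it reaches from about 0.25 to 0.8 m from the base axis. Payload 8.5 kg.
Tool frame: the origin (TCP) lies where the fingers leave the gripper's body, on its centre line; the fingertips stand robot.nose_length ahead of it and the grasp point (between the pads) lies 54 mm ahead of it (robot.nose_length is the distance from the TCP to the fingertips, in m); z points along the fingers, y is the direction in which the jaws open and shut (so a half turn about z gives the same grasp; the last joint's range is limited). The gripper opens to 85 mm and grips with 20 to 120 N. Pads are 22 mm wide; open, the fingers measure 114 mm over their backs; the gripper's body (76 mm by 85 mm) begins 54 mm behind the grasp point. The pads swing forward as they close: fully open they stand 13 mm farther back than shut.
Start: joints at [-1.192, 0.238, -0.013, 1.319, 0, 1.571], TCP at [0.194, -0.488, 0.304] pointing down, gripper open.
Joint ranges: [-2.66, 2.66], [-1.03, 1.9], [-1.14, 1.46], [-1.82, 2.27], [-1.45, 1.34], [-3.14, 3.14]. Speed limits (rad/s): [2.22, 2.22, 2.79, 3.14, 3.14, 3.14].

### API

Orientations are given as a rotation vector (axis times angle).
In Python, from bench import robot gives the robot as it stands.
- The arm moves only by the tool carry_out, never from a script. Its argument "rows" is text: rows parted by semicolons, each of 5 numbers parted by spaces: the shift along the tool's x, y, z in mm, then the turn about the tool's z in rad, then the closure, from 0 (fully open) to 1 (shut). In form: tx ty tz roll grip; .... A call has 1 to 8 rows; each row shifts and turns the commanded pose from where the row before left it, along the tool's axes as they then stand; what a row does not reach is not made up. A row lasts 1/8 s, in which the tool goes at most 62.5 mm and 10.7 degrees, less where a joint would pass 70% of its speed; a pose out of reach is approached as far as the arm can. A call with a gripper value outside its range is refused whole. The fingers move at their own pace and stop on an object; "squeeze" is the grip in N (left out, the last holds). Time passes only in rows, so rows that do not move let the fingers close. It gives the time, the measured TCP pose, the force and the opening at its end, in the units of the state.
- robot.state(): the state, without advancing time (a new reading comes with each control period).
- robot.get_image(name): name is "scene" or "top"; returns a dict with "frame" (420x560x3 uint8, blue, green, red), "z_map" (420x560 float32, m along the optical axis (not along the pixel's ray), 0 where there is no reading), "fov_y" (degrees; the focal length in pixels is half the picture's height over the tangent of half this angle, whatever the lens; pixels are square), "cx", "cy" (the principal point, pixels), "dist_coeffs" ([k1, k2, p1, p2, k3] as OpenCV has them; the pictures are not rectified), "eye" and "rotation" of the camera in the world. Camera axes: x right, y down, z forward; pixel columns grow to the right and rows downward; lengths in m; the calibration is good to about 2 mm. A picture is of the moment at which its call begins.
- robot.hand_in(): hands the job in, once; it reports no verdict.
The state is a dict: "t": time; "joint_positions": joint angles; "qd": joint speeds; "effort": joint torques, N m; "position": TCP position; "orientation": TCP orientation; "ft_force": force on the tool from outside, world axes, zero at the start; "ft_torque": the same for the moment, N m; "opening": finger opening in m.
Only numpy, scipy, OpenCV 4.12 (cv2) and the standard library are available. Lean on these libraries where they do the work, as an engineer would, in place of code of your own. Each camera call takes 0.05 s, during which the arm holds its last target. There are 200 camera calls.

## Working session

There is one attempt and no reset: what is moved stays moved. The work goes in short steps, Python scripts to look and compute and a tool call to move; the robot and the scene stay as the last step left them, time stands still between calls to the robot, and variables do not carry over. Pictures are saved under pics/ and viewed, about 8 in all and at most 12, crops included, and the job is handed in when it is done.

Besides the shell and the picture viewer there is one more tool, called after "Emit:" by a JSON object that holds its "name" and its "arguments", one argument or row to a line. carry_out: Moves the arm, as the interface text tells. Its arguments: {"type":"object","properties":{"rows":{"type":"string"},"squeeze":{"type":"number"}},"required":["rows"]}

```bash
mkdir -p pics; ls; python3 - <<'E'
from bench import robot
import cv2
print(robot.nose_length, robot.state())
for n in("top","scene"):
    d=robot.get_image(n); cv2.imwrite(f"pics/{n}0.png",d["frame"])
    print(n,{k:v for k,v in d.items() if k not in("frame","z_map")})
E
```

```text
pics
0.0726 {'t': 0.0, 'joint_positions': array([-1.19200690e+00,  2.38795747e-01, -1.42148158e-02,  1.31917524e+00,
        8.13769626e-06,  1.57079928e+00]), 'qd': array([ 0.00052108, -0.0001729 ,  0.0007814 ,  0.00015783, -0.00058266,
       -0.00083196]), 'effort': array([ 6.44647207e-04, -5.38780546e+01,  3.46431506e+01,  1.84889050e-02,
        1.14908348e-04, -1.94107309e-05]), 'position': array([ 0.19404002, -0.4875207 ,  0.30328504]), 'orientation': array([-3.08407497e+00, -5.91188501e-01,  3.98178599e-04]), 'ft_force': array([-0.79033361, -0.3173714 ,  0.23047097]), 'ft_torque': array([ 0.04534443,  0.00539745, -0.02202958]), 'opening': 0.08533955401888363}
top {'fov_y': 42.00260405661225, 'cx': 280.0453588074667, 'cy': 209.98757896257624, 'dist_coeffs': array([-0.00963542,  0.        ,  0.        ,  0.        ,  0.        ]), 'eye': array([ 0.54340616, -0.02960633,  0.81842435]), 'rotation': array([-2.2096277 ,  2.20928977, -0.02075271])}
scene {'fov_y': 55.27652074574858, 'cx': 281.44014037605643, 'cy': 210.116982099197, 'dist_coeffs': array([-0.08953304,  0.        ,  0.        ,  0.        ,  0.        ]), 'eye': array([ 0.86851379, -0.46730435,  0.46955   ]), 'rotation': array([-2.19703364, -0.64169913,  0.30829762])}
```

View pics/top0.png

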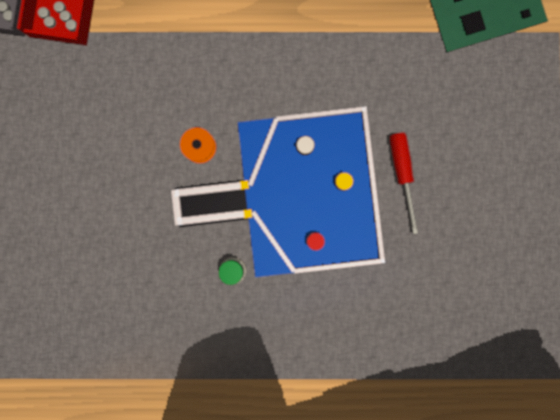

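View pics/scene0.png

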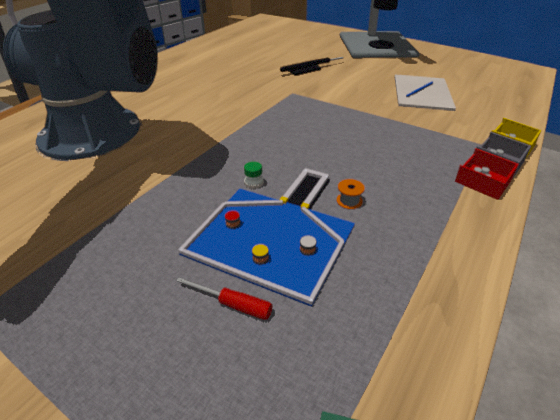

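Top view: the red coil is at px (316,241), yellow (344,181) and white (306,145). The gate posts are at (245,185) and (249,213), and the slot runs left to about x=180. The spool is at (198,145), the jar at (231,271) and the driver at about x=405. The scene view agrees.

```bash
cat > h.py <<'E'
from bench import robot
import cv2, numpy as np
from scipy.spatial.transform import Rotation as R
def shot(n="top",save=None):
    d=robot.get_image(n)
    if save: cv2.imwrite(save,d["frame"])
    h,w=d["frame"].shape[:2]; f=h/2/np.tan(np.radians(d["fov_y"])/2)
    d["K"]=np.array([[f,0,d["cx"]],[0,f,d["cy"]],[0,0,1]]); d["R"]=R.from_rotvec(d["rotation"]).as_matrix()
    return d
def world(d,px,z):
    p=cv2.undistortPoints(np.array(px,float).reshape(-1,1,2),d["K"],d["dist_coeffs"]).reshape(-1,2)
    r=np.c_[p,np.ones(len(p))]@d["R"].T
    return d["eye"]+r*((z-d["eye"][2])/r[:,2])[:,None]
def blobs(d,lo,hi,amin=8):
    m=cv2.inRange(cv2.cvtColor(d["frame"],cv2.COLOR_BGR2HSV),np.array(lo),np.array(hi))
    n,l,s,c=cv2.connectedComponentsWithStats(m)
    return sorted([(int(s[i,4]),c[i]) for i in range(1,n) if s[i,4]>=amin],key=lambda a:-a[0]),l
RNG=dict(red=((0,150,90),(6,255,255)),yellow=((18,150,120),(32,255,255)),white=((0,0,120),(179,60,255)))
def coil(d,name,near,rad=40):
    """centre of the coloured disc nearest the expected pixel -> world xy"""
    b=[c for a,c in blobs(d,*RNG[name],40)[0] if np.hypot(*(c-near))<rad]
    if not b: return None,None
    c=min(b,key=lambda c:np.hypot(*(c-near))); return c,world(d,[c],0.026)[0,:2]
class Gate: pass
def to_gate(G,p): return (np.asarray(p)[...,:2]-G["o"])@np.c_[G["x"],G["y"]]
E
python3 - <<'E'
from h import *
d=shot()
for k,v in RNG.items():
    print(k,[(a,c.round(1).tolist()) for a,c in blobs(d,*v,8)[0] if 160<c[0]<400 and 90<c[1]<290])
b,l=blobs(d,(0,0,0),(179,255,45),100)
print([(a,c.round(1).tolist()) for a,c in b][:8])
hsv=cv2.cvtColor(d["frame"],cv2.COLOR_BGR2HSV)
bl,lb=blobs(d,(105,150,60),(125,255,255),500); print(bl)
for p in[(210,204),(140,300),(245,185),(306,145),(344,181),(316,241)]: print(p,hsv[p[1],p[0]],d["z_map"][p[1],p[0]])
print(R.from_rotvec(robot.state()["orientation"]).as_matrix().round(3))
im=cv2.resize(d["frame"][95:295,160:430],None,fx=2.9,fy=2.9,interpolation=cv2.INTER_CUBIC);cv2.imwrite("pics/crop.png",im)
E
```

```text
red [(180, [314.9, 240.8])]
yellow [(227, [343.5, 180.9]), (60, [243.7, 184.4]), (57, [247.0, 213.3])]
white [(4820, [339.0, 206.3]), (1548, [197.0, 202.9]), (463, [185.7, 282.3]), (391, [215.2, 159.9]), (263, [181.3, 132.7]), (261, [305.3, 144.4]), (258, [218.6, 233.3]), (240, [245.4, 268.4]), (177, [162.6, 258.9]), (151, [198.9, 239.6]), (134, [160.7, 278.2]), (125, [238.8, 108.2]), (124, [273.8, 91.7]), (120, [347.9, 92.0]), (115, [161.0, 130.2]), (106, [382.2, 278.9]), (99, [200.2, 92.2]), (91, [381.2, 130.2]), (81, [167.4, 108.0]), (78, [213.5, 255.2]), (77, [395.5, 225.8]), (72, [177.9, 236.2]), (70, [214.2, 107.4]), (70, [231.9, 130.4]), (62, [161.8, 141.9]), (61, [399.5, 236.0]), (57, [387.7, 106.4]), (56, [222.2, 119.6]), (53, [162.8, 289.3]), (52, [232.6, 118.1]), (49, [180.9, 177.6]), (47, [180.4, 251.9]), (46, [181.7, 161.0]), (45, [381.1, 118.2]), (43, [255.3, 103.7]), (42, [234.0, 142.4]), (42, [397.7, 196.8]), (42, [243.6, 226.0]), (39, [399.5, 208.6]), (38, [223.5, 103.2]), (38, [362.8, 278.1]), (37, [214.4, 178.0]), (37, [288.4, 278.3]), (35, [213.8, 278.1]), (34, [1
[... 865 characters left out ...]
), (10, [234.8, 240.9]), (10, [181.3, 260.8]), (9, [375.7, 93.1]), (9, [200.3, 110.6]), (9, [181.6, 112.3]), (9, [183.0, 170.3]), (9, [239.6, 176.3]), (9, [160.3, 240.6]), (8, [323.8, 100.0]), (8, [337.5, 99.9]), (8, [383.2, 166.2])]
[(1034, [212.0, 202.7]), (388, [472.5, 22.5])]
[(14070, array([316.96751955, 191.00696517])), (1121, array([264.65834077, 253.56021409])), (1093, array([251.78133577, 141.86825252]))]
(210, 204) [ 0 18 42] 0.81430805
(140, 300) [ 13  29 123] 0.8151174
(245, 185) [ 25 255 235] 0.80342424
(306, 145) [ 17  38 223] 0.7937398
(344, 181) [ 25 255 236] 0.79226357
(316, 241) [  2 210 210] 0.7920069
[[ 0.929  0.37  -0.   ]
 [ 0.37  -0.929  0.001]
 [ 0.    -0.001 -1.   ]]
```

View pics/crop.png

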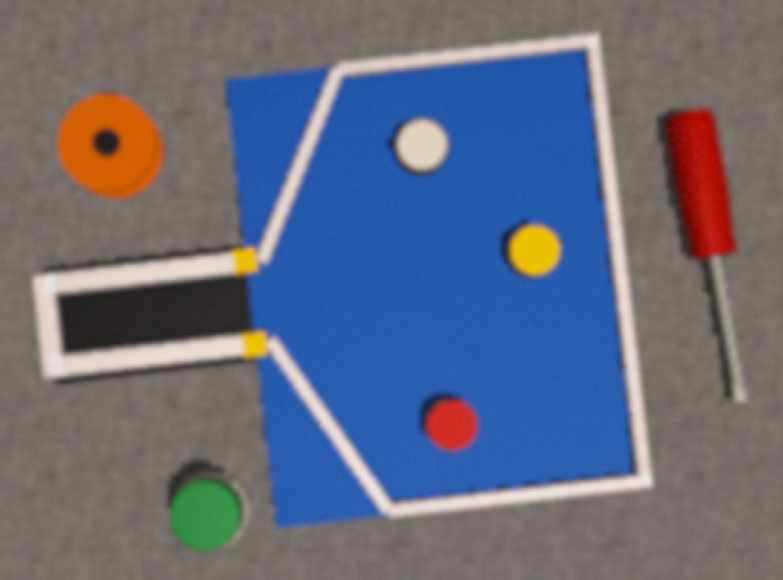

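```bash
cat >> h.py <<'E'
RNG["white"]=((0,0,170),(179,70,255))
import pickle,os
if os.path.exists("G.pkl"): G=pickle.load(open("G.pkl","rb"))
def coils(d,near=None):
    """gate-frame mm of all coils (largest blob on the tray/slot)"""
    out={}
    for k in RNG:
        for a,c in blobs(d,*RNG[k],90)[0]:
            g=to_gate(G,world(d,[c],0.026)[0])*1000
            if a<330 and -180<g[0]<100 and abs(g[1])<105: out[k]=g.round(1); break
    return out
def plan(xg,yg,dirdeg,tipz,nose=0.0726):
    """tool-frame shift (mm) and roll (rad) to bring the TCP over gate point (mm), tool x along dirdeg in gate frame"""
    s=robot.state(); T=R.from_rotvec(s["orientation"]).as_matrix()
    p=G["o"]+G["x"]*xg/1000+G["y"]*yg/1000
    sh=T.T@(np.r_[p,tipz+nose]-s["position"])*1000
    a=np.arctan2(G["x"][1],G["x"][0])+np.radians(dirdeg)
    now=np.arctan2(T[1,0],T[0,0]); turn=-(a-now)   # tool z is down
    turn=(turn+np.pi)%(2*np.pi)-np.pi
    print("t",round(s["t"],2),"tool at gate mm",(to_gate(G,s["position"])*1000).round(1),"z",round(s["position"][2],4),"j6",s["joint_positions"][5].round(2),"F",s["ft_force"].round(1),"open",round(s["opening"],4))
    print("shift",sh.round(1),"roll",turn.round(3),"or",((turn+2*np.pi)%(2*np.pi)-np.pi).round(3) )
E
python3 - <<'E'
import h; from h import *
d=shot()
P=world(d,[c for a,c in blobs(d,*RNG["yellow"],30)[0] if 40<a<80],0.013)[:,:2]; print(P,np.hypot(*(P[0]-P[1])))
b,l=blobs(d,(0,0,0),(179,255,45),100)
ys,xs=np.where(l==l[203,212]); W=world(d,np.c_[xs,ys],0.006)[:,:2]
v=np.linalg.svd(W-W.mean(0),full_matrices=False)[2][0]; v*=np.sign(v[1]); 
m=cv2.inRange(cv2.cvtColor(d["frame"],cv2.COLOR_BGR2HSV),*[np.array(q) for q in RNG["white"]])
f=np.argwhere(m)[:,::-1]; bf=f[(f[:,0]>355)&(f[:,0]<392)&(f[:,1]>118)&(f[:,1]<255)]
B=world(d,bf,0.013)[:,:2]; u=np.linalg.svd(B-B.mean(0),full_matrices=False)[2][0]; n=np.array([u[1],-u[0]]); n*=np.sign(n[1])
sl=f[(f[:,0]<236)&(f[:,0]>176)&(f[:,1]>175)&(f[:,1]<228)]
S=world(d,sl,0.013)[:,:2]
t=P[0]-P[1]; t=np.array([t[1],-t[0]])/np.hypot(*t); t*=np.sign(t[1])
ang=lambda q:np.degrees(np.arctan2(q[1],q[0]))
print("angles black,back fence,posts",ang(v),ang(n),ang(t))
o=P.mean(0)
x=n; y=np.array([-x[1],x[0]]); 
pickle.dump(dict(o=o,x=x,y=y),open("G.pkl","wb")); h.G=dict(o=o,x=x,y=y)
print("gate",o,"black c",to_gate(h.G,W.mean(0))*1000,"slot frame mean",to_gate(h.G,S.mean(0))*1000,"back fence",to_gate(h.G,B.mean(0))*1000)
print(coils(d))
plan(-100,0,0,.1)
E
```

```text
[[0.59831637 0.02609016]
 [0.55575399 0.02113633]] 0.04284969352927786
angles black,back fence,posts 96.8255039028329 96.58971399579796 96.63878085873039
gate [0.57703518 0.02361325] black c [50.2712384  -0.18555385] slot frame mean [61.50529821  0.27781635] back fence [-189.74400891    3.88990073]
{'red': array([-93.9,  72.4]), 'yellow': array([-145.2,   -8.9]), 'white': array([-96.1, -68. ])}
t 0.2 tool at gate mm [-463.9  439.1] z 0.3035 j6 1.57 F [ 0.   0.8 -0.6] open 0.0856
shift [ 518.8 -236.7  131.1] roll -1.307 or 1.835
```

```bash
python3 - <<'E'
from h import *
plan(-117,105,-54,.06)
E
```

```text
t 0.2 tool at gate mm [-463.9  439.1] z 0.3035 j6 1.57 F [ 0.   0.8 -0.6] open 0.0856
shift [ 413.  -247.7  171.1] roll -0.365 or 2.777
```

Emit:
{"name": "carry_out", "arguments": {
  "rows": "50 -30 10 0 0.8; 50 -30 10 0 0.8; 50 -30 10 0 0.8; 50 -30 10 0 0.8; 50 -30 10 0 0.8; 50 -30 10 0 0.8; 50 -30 10 0 0.8; 50 -30 10 0 0.8",
  "squeeze": 20
}}

```text
t: 1.2
position: [0.478, -0.1151, 0.2236]
orientation: [3.085, 0.592, 0.0]
ft_force: [1.1, -1.0, 0.1]
opening: 0.0172
```

```bash
python3 - <<'E'
from h import *
plan(-117,105,-54,.06)
E
```

```text
t 1.2 tool at gate mm [-126.4  114.3] z 0.2236 j6 2.53 F [ 1.1 -1.   0.1] open 0.0172
shift [11.4 -6.7 91. ] roll -0.364 or 2.777
```

Emit:
{"name": "carry_out", "arguments": {
  "rows": "11 -7 30 0 0.8; 0 0 30 0 0.8; 0 0 0 -0.18 0.8; 0 0 0 -0.18 0.8; 0 0 0 0 0.8"
}}

```text
t: 1.82
position: [0.4846, -0.1062, 0.1637]
orientation: [-2.93, -1.132, 0.001]
ft_force: [-1.2, -0.2, 0.4]
opening: 0.017
```

```bash
python3 - <<'E'
from h import *
plan(-117,105,-54,.018)
d=shot(save="pics/top1.png"); s=shot("scene")
print(coils(d))
im=np.vstack([cv2.resize(d["frame"][110:300,160:430],None,fx=2,fy=2,interpolation=cv2.INTER_CUBIC)]);e=cv2.resize(s["frame"][130:320,150:410],None,fx=2,fy=2)
cv2.imwrite("pics/c1.png",cv2.resize(np.hstack([im,e]),None,fx=.74,fy=.74))
# fingertip height from both depth maps: lowest points near tool axis
st=robot.state(); p=st["position"]
for q in(d,s):
    v,u=np.mgrid[0:420,0:560]; z=q["z_map"]; k=z>0
    xy=cv2.undistortPoints(np.c_[u[k],v[k]].astype(float).reshape(-1,1,2),q["K"],q["dist_coeffs"]).reshape(-1,2)
    W=q["eye"]+(np.c_[xy,np.ones(len(xy))]*z[k][:,None])@q["R"].T
    n=W[(np.hypot(*(W[:,:2]-p[:2]).T)<.035)&(W[:,2]<p[2]+.02)&(W[:,2]>.03)]
    print(len(n),np.percentile(n[:,2],[0,1,3,10,50]) if len(n) else None,"TCP z",p[2])
E
```

```text
t 1.82 tool at gate mm [-118.4  106.7] z 0.1637 j6 2.19 F [-1.2 -0.2  0.4] open 0.017
shift [ 2.2 -0.1 73.1] roll -0.006 or 3.136
{'red': array([-94.3,  72.8]), 'yellow': array([-144.9,   -9.1]), 'white': array([-96.4, -68. ])}
1 [0.14146736 0.14146736 0.14146736 0.14146736 0.14146736] TCP z 0.16388906841053802
449 [0.08943248 0.09093029 0.09275427 0.09962887 0.12120404] TCP z 0.16388906841053802
```

View pics/c1.png

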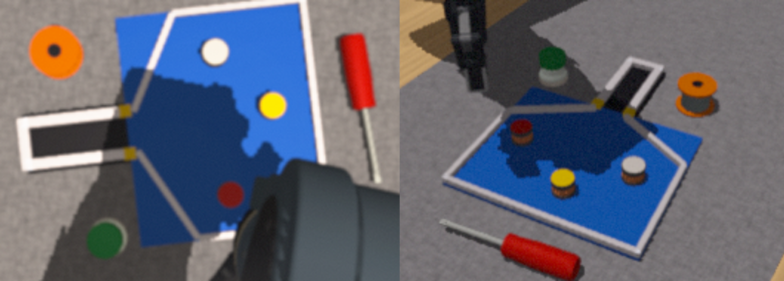

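Emit:
{"name": "carry_out", "arguments": {
  "rows": "2 0 35 0 0.8; 0 0 30 0 0.8; 0 0 8 0 0.8; 10 0 0 0 0.8; 5 0 0 0 0.8; 5 0 0 0 0.8; 5 0 0 0 0.8; 0 0 0 0 0.8"
}}

```text
t: 2.92
position: [0.505, -0.0878, 0.0911]
orientation: [2.929, 1.135, 0.001]
ft_force: [0.2, -0.5, -0.4]
opening: 0.0173
```

```bash
python3 - <<'E'
from h import *
plan(-54,17,-54,.0175)
d=shot(save="pics/top2.png"); s=shot("scene",save="pics/s2.png")
print(coils(d),coils(s))
E
```

```text
t 2.92 tool at gate mm [-102.4   84.4] z 0.0911 j6 2.23 F [ 0.2 -0.5 -0.4] open 0.0173
shift [82.9  0.1  1. ] roll -0.004 or 3.138
{'yellow': array([-144.7,   -9. ]), 'white': array([-96.3, -68. ])} {'yellow': array([-149.1,   -9.9]), 'white': array([51.8, -8.9])}
```

```bash
python3 - <<'E'
from h import *
s=cv2.imread("pics/s2.png"); cv2.imwrite("pics/c2.png",cv2.resize(s[140:320,150:400],None,fx=3,fy=3,interpolation=cv2.INTER_CUBIC))
hsv=cv2.cvtColor(s,cv2.COLOR_BGR2HSV)
m=cv2.inRange(hsv,np.array((0,130,40)),np.array((7,255,255)))|cv2.inRange(hsv,np.array((174,130,40)),np.array((179,255,255)))
n,l,st,c=cv2.connectedComponentsWithStats(m); print([(st[i,4],c[i].round(1)) for i in range(1,n) if st[i,4]>25 and 150<c[i][0]<400])
E
```

```text
[(np.int32(97), array([236.6, 214.5])), (np.int32(963), array([245.4, 303.3]))]
```

View pics/c2.png

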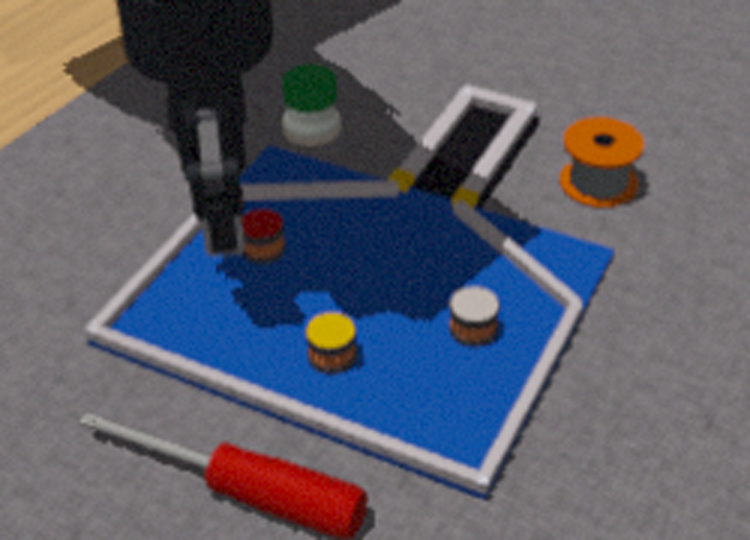

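Scene view: red is in the fingertip cradle at scene px (236,214), and nothing else has moved. I'll push on.

Emit:
{"name": "carry_out", "arguments": {
  "rows": "6 0 0 0 0.8; 8 0 0 0 0.8; 8 0 0 0 0.8; 8 0 0 0 0.8; 8 0 0 0 0.8; 8 0 0 0 0.8; 5 0 0 0 0.8; 0 0 0 0 0.8"
}}

```text
t: 4.03
position: [0.5425, -0.0535, 0.0909]
orientation: [-2.929, -1.135, -0.0]
ft_force: [-0.2, -0.3, 0.3]
opening: 0.0173
```

```bash
cat >> h.py <<'E'
SC={"red":[((0,130,40),(7,255,255))],"yellow":[((20,150,70),(32,255,255))],"white":[((0,0,75),(179,60,255))]}
def look(save=None):
    """coil gate mm from both views; scene corrected by the tray offset"""
    d=shot("top"); s=shot("scene",save)
    st=robot.state()
    print("t",round(st["t"],2),"top",{k:v.tolist() for k,v in coils(d).items()})
    o={}
    for k in("red","yellow"):
        bl=blobs(s,*SC[k][0],25)[0]
        o[k]=[(a,c.round(0).tolist(),(to_gate(G,world(s,[c],.026)[0])*1000).round(1).tolist()) for a,c in bl if a<250]
        o[k]=[q for q in o[k] if -190<q[2][0]<100 and abs(q[2][1])<110]
    print("scene",o)
E
python3 - <<'E'
from h import *
plan(-54,17,-54,.0175); look("pics/s3.png")
E
```

```text
t 4.03 tool at gate mm [-72.6  43.1] z 0.0909 j6 2.3 F [-0.2 -0.3  0.3] open 0.0173
shift [32.1  0.2  0.8] roll -0.004 or 3.137
t 4.12 top {'white': [-97.2, -71.6]}
scene {'red': [(62, [267.0, 211.0], [-62.8, 23.2])], 'yellow': [(143, [260.0, 250.0], [-149.3, -9.9]), (35, [284.0, 199.0], [-19.8, 12.0]), (33, [305.0, 205.0], [-19.0, -28.4])]}
```

Emit:
{"name": "carry_out", "arguments": {
  "rows": "8 0 0 0 0.8; 8 0 0 0 0.8; 8 0 0 0 0.8; 6 0 0 0 0.8; 2 0 0 0 0.8; -6 0 0 0 0.8; -20 0 0 0 0.8; 0 0 -10 0 0.8"
}}

```text
t: 5.12
position: [0.5443, -0.0509, 0.1005]
orientation: [-2.929, -1.131, 0.005]
ft_force: [0.1, 0.2, -0.5]
opening: 0.0171
```

```bash
python3 - <<'E'
from h import *
plan(-82,0,0,.0175); look("pics/s4.png")
E
```

```text
t 5.12 tool at gate mm [-70.3  41.1] z 0.1005 j6 2.31 F [ 0.1  0.2 -0.5] open 0.0171
shift [26.6 33.5 10.3] roll -0.949 or 2.193
t 5.22 top {}
scene {'red': [(56, [284.0, 209.0], [-44.1, -0.5])], 'yellow': [(142, [260.0, 250.0], [-149.2, -10.0]), (37, [284.0, 199.0], [-20.0, 11.6]), (34, [305.0, 205.0], [-18.9, -28.6])]}
```

Emit:
{"name": "carry_out", "arguments": {
  "rows": "-10 0 -10 0 0.8; 17 18 0 0 0.8; 17 18 0 -0.16 0.8; 0 0 0 -0.16 0.8; 0 0 0 -0.16 0.8; 0 0 0 -0.16 0.8; 0 0 0 -0.16 0.8; 0 0 0 -0.15 0.8"
}}

```text
t: 6.22
position: [0.5885, -0.0604, 0.1115]
orientation: [2.08, 2.354, 0.0]
ft_force: [1.4, 0.7, -0.5]
opening: 0.0168
```

```bash
python3 - <<'E'
from h import *
plan(-85,0,0,.0175); look("pics/s5.png")
E
```

```text
t 6.22 tool at gate mm [-84.8  -1.8] z 0.1115 j6 1.35 F [ 1.4  0.7 -0.5] open 0.0168
shift [-0.2 -1.8 21.4] roll 0.008 or -3.133
t 6.33 top {'white': [64.0, -51.2]}
scene {'red': [], 'yellow': [(143, [260.0, 250.0], [-149.3, -9.9]), (36, [305.0, 205.0], [-18.9, -28.4])]}
```

Emit:
{"name": "carry_out", "arguments": {
  "rows": "0 -2 11 0 0.88; 0 0 10 0.01 0.88; 10 0 0 0 0.88; 7 0 0 0 0.88; 5 0 0 0 0.88; 7 0 0 0 0.88; 7 0 0 0 0.88; 6 0 0 0 0.88"
}}

```text
t: 7.32
position: [0.5822, -0.0181, 0.09]
orientation: [2.098, 2.338, 0.0]
ft_force: [0.1, -0.2, 0.5]
opening: 0.0103
```

```bash
python3 - <<'E'
from h import *
plan(-43,0,0,.0175); look("pics/s6.png")
cv2.imwrite("pics/c6.png",cv2.resize(cv2.imread("pics/s6.png")[120:270,200:400],None,fx=4,fy=4,interpolation=cv2.INTER_CUBIC))
E
```

```text
t 7.33 tool at gate mm [-42.   -0.3] z 0.09 j6 1.43 F [ 0.1 -0.2  0.5] open 0.0103
shift [-1.  -0.3 -0.1] roll -0.007 or 3.135
t 7.42 top {}
scene {'red': [], 'yellow': [(143, [260.0, 250.0], [-149.3, -9.9]), (34, [305.0, 205.0], [-18.9, -28.2])]}
```

View pics/c6.png

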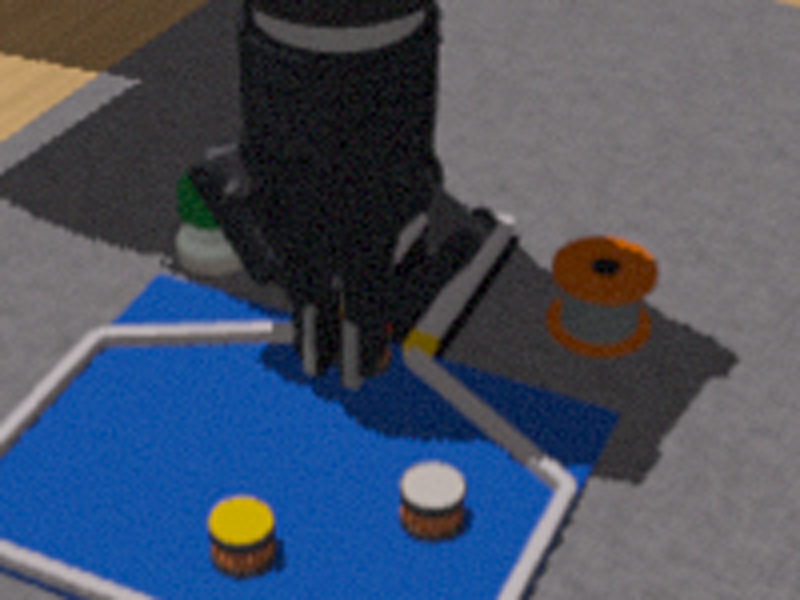

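Scene view (200% crop): red's copper and red edge show just ahead of the fingers, at crop px (385,340), and the −y post is at (420,343). Yellow and white haven't moved. I'll go through the gate in small steps.

Emit:
{"name": "carry_out", "arguments": {
  "rows": "3 0 0 0 0.88; 3 0 0 0 0.88; 3 0 0 0 0.88; 3 0 0 0 0.88; 2 0 0 0 0.88; 2 0 0 0 0.88; 2 0 0 0 0.88"
}}

```text
t: 8.3
position: [0.5803, -0.0006, 0.0899]
orientation: [-2.098, -2.338, -0.0]
ft_force: [-0.7, 0.2, -0.2]
opening: 0.01
```

Emit:
{"name": "carry_out", "arguments": {
  "rows": "3 0 0 0 0.88; 3 0 0 0 0.88; 3 0 0 0 0.88; 3 0 0 0 0.88; 4 0 0 0 0.88; 5 0 0 0 0.88; 5 0 0 0 0.88; 5 0 0 0 0.88"
}}

```text
t: 9.3
position: [0.5769, 0.0305, 0.0899]
orientation: [-2.098, -2.338, -0.0]
ft_force: [-0.1, -0.4, -0.1]
opening: 0.0101
```

```bash
python3 - <<'E'
from h import *
plan(47,0,0,.0175); look("pics/s7.png")
E
```

```text
t 9.3 tool at gate mm [ 6.8 -0.6] z 0.0899 j6 1.52 F [-0.1 -0.4 -0.1] open 0.0101
shift [40.2 -0.9 -0.2] roll -0.007 or 3.135
t 9.4 top {'yellow': [-144.9, -9.0], 'white': [-96.4, -68.0]}
scene {'red': [], 'yellow': [(143, [260.0, 250.0], [-149.3, -10.1]), (38, [284.0, 199.0], [-19.1, 12.5]), (29, [305.0, 205.0], [-18.2, -28.4])]}
```

Emit:
{"name": "carry_out", "arguments": {
  "rows": "6 -1 0 0 0.88; 6 0 0 0 0.88; 6 0 0 0 0.88; 6 0 0 0 0.88; 6 0 0 0 0.88; 6 0 0 0 0.88; 3 0 0 0 0.88; 0 0 0 0 0.88"
}}

```text
t: 10.4
position: [0.5717, 0.069, 0.0899]
orientation: [-2.098, -2.338, -0.0]
ft_force: [0.8, -0.1, 0.0]
opening: 0.0103
```

Emit:
{"name": "carry_out", "arguments": {
  "rows": "-10 0 0 0 0.88; -10 0 0 0 0.88; -10 0 -20 0 0.88; -40 0 -25 0 0.8; -50 0 0 0 0.8; -50 0 0 0 0.8; 0 0 0 0 0.8"
}}

```text
t: 11.28
position: [0.5901, -0.1044, 0.1349]
orientation: [2.103, 2.332, -0.0]
ft_force: [-0.7, 0.3, 0.6]
opening: 0.0169
```

```bash
python3 - <<'E'
from h import *
plan(-180,-12,0,.06); look("pics/s8.png")
E
```

```text
t 11.28 tool at gate mm [-128.6    1.7] z 0.1349 j6 1.29 F [-0.7  0.3  0.6] open 0.0169
shift [-51.2  14.3   2.4] roll -0.012 or 3.13
t 11.38 top {'red': [70.3, 0.0]}
scene {'red': [(64, [310.0, 176.0], [65.8, -1.5])], 'yellow': [(155, [260.0, 250.0], [-148.6, -9.7]), (33, [305.0, 205.0], [-19.1, -28.3])]}
```

Red is at gate (70.3, 0.0), exactly as predicted. Next is yellow.

Emit:
{"name": "carry_out", "arguments": {
  "rows": "-27 5 0 -0.012 0.8; -28 5 0 0 0.8; 0 0 20 0 0.8; 0 0 18 0 0.8; 0 0 7 0 0.8; 0 0 0 0 0.8"
}}

```text
t: 12.12
position: [0.6061, -0.153, 0.0897]
orientation: [-2.083, -2.351, 0.0]
ft_force: [0.2, -0.3, 0.4]
opening: 0.0171
```

```bash
python3 - <<'E'
from h import *
plan(-183,-9,0,.0175); look("pics/s9.png")
E
```

```text
t 12.12 tool at gate mm [-178.8   -8.6] z 0.0897 j6 1.2 F [ 0.2 -0.3  0.4] open 0.0171
shift [-4.2  0.4 -0.4] roll 0.006 or -3.136
t 12.22 top {'red': [70.3, 0.0], 'yellow': [-145.7, -8.8], 'white': [-34.9, -68.2]}
scene {'red': [(60, [310.0, 176.0], [66.2, -1.7])], 'yellow': [(36, [305.0, 205.0], [-18.6, -28.3]), (35, [284.0, 199.0], [-20.0, 11.8])]}
```

Emit:
{"name": "carry_out", "arguments": {
  "rows": "8 0 0 0 0.8; 5 0 0 0 0.8; 6 -0.5 0 0 0.8; 8 -0.8 0 0 0.8; 8 -0.8 0 0 0.8; 8 -0.8 0 0 0.8; 8 -0.8 0 0 0.8; 8 -0.8 0 0 0.8"
}}

```text
t: 13.22
position: [0.5946, -0.0952, 0.0899]
orientation: [-2.084, -2.351, -0.0]
ft_force: [-0.6, -0.8, 0.1]
opening: 0.0173
```

Emit:
{"name": "carry_out", "arguments": {
  "rows": "8 -0.8 0 0 0.8; 8 -0.8 0 0 0.8; 8 -0.8 0 0 0.8; 8 -0.8 0 0 0.8; 8 -0.8 0 0 0.8; 8 -0.4 0 0 0.8; 6 0 0 0 0.8; 0 0 0 0 0.8"
}}

```text
t: 14.22
position: [0.5839, -0.0421, 0.0899]
orientation: [-2.083, -2.351, -0.0]
ft_force: [-0.1, -0.0, -0.1]
opening: 0.0169
```

```bash
python3 - <<'E'
from h import *
plan(-45,0,0,.0175); look("pics/s10.png")
E
```

```text
t 14.22 tool at gate mm [-66.1   0.8] z 0.0899 j6 1.38 F [-0.1 -0.  -0.1] open 0.0169
shift [21.1  0.9 -0.2] roll 0.006 or -3.136
t 14.32 top {'red': [71.9, -0.2], 'white': [98.0, -9.6]}
scene {'red': [(34, [311.0, 176.0], [66.8, -3.0])], 'yellow': [(33, [305.0, 205.0], [-19.3, -28.9])]}
```

Emit:
{"name": "carry_out", "arguments": {
  "rows": "0 0.8 0 0.006 0.86; 0 0 0 0 0.88; 5 0 0 0 0.88; 5 0 0 0 0.88; 5 0 0 0 0.88; 5 0 0 0 0.88; 3 0 0 0 0.88; 3 0 0 0 0.88"
}}

```text
t: 15.32
position: [0.5817, -0.0165, 0.0899]
orientation: [-2.091, -2.344, -0.0]
ft_force: [0.2, 0.5, 0.0]
opening: 0.0099
```

```bash
python3 - <<'E'
from h import *
plan(-45,0,0,.0175); look("pics/s11.png")
cv2.imwrite("pics/c11.png",cv2.resize(cv2.imread("pics/s11.png")[120:270,200:400],None,fx=4,fy=4,interpolation=cv2.INTER_CUBIC))
E
```

```text
t 15.32 tool at gate mm [-40.4  -0.1] z 0.0899 j6 1.43 F [0.2 0.5 0. ] open 0.0099
shift [-4.6 -0.  -0.2] roll -0.001 or 3.141
t 15.43 top {}
scene {'red': [], 'yellow': [(34, [305.0, 205.0], [-19.2, -28.5])]}
```

View pics/c11.png

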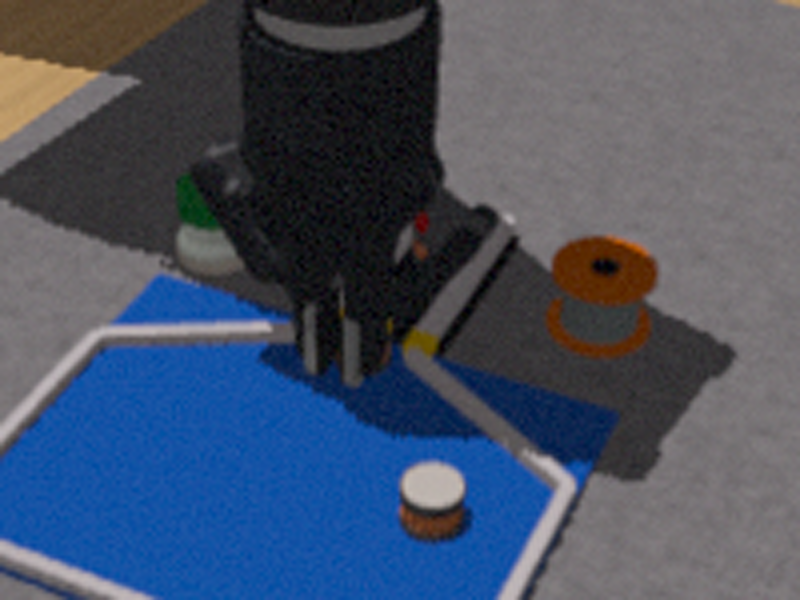

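The crop shows yellow just ahead of the fingers at crop px (385,340), red in the slot at (420,225), and white unmoved at (432,485). I'll push it through as before.

Emit:
{"name": "carry_out", "arguments": {
  "rows": "3 0 0 0 0.88; 3 0 0 0 0.88; 3 0 0 0 0.88; 3 0 0 0 0.88; 3 0 0 0 0.88; 3 0 0 0 0.88; 3 0 0 0 0.88; 3 0 0 0 0.88"
}}

```text
t: 16.42
position: [0.579, 0.0074, 0.0899]
orientation: [-2.091, -2.344, -0.0]
ft_force: [-0.0, 0.2, 1.3]
opening: 0.0101
```

Emit:
{"name": "carry_out", "arguments": {
  "rows": "4 0 0 0 0.88; 4 0 0 0 0.88; 5 0 0 0 0.88; 5 0 0 0 0.88; 6 0 0 0 0.88; 6 0 0 0 0.88; 5 0 0 0 0.88; 4 0 0 0 0.88"
}}

```text
t: 17.42
position: [0.5745, 0.0462, 0.0899]
orientation: [-2.091, -2.345, 0.0]
ft_force: [0.0, -0.4, 0.7]
opening: 0.0105
```

Emit:
{"name": "carry_out", "arguments": {
  "rows": "-10 0 0 0 0.88; -10 0 0 0 0.88; -10 0 -20 0 0.88; -40 0 -25 0 0.8; -40 0 0 0 0.8; -40 0 0 0 0.8; 0 0 0 0 0.8"
}}

```text
t: 18.3
position: [0.5917, -0.1065, 0.1349]
orientation: [2.096, 2.34, -0.0]
ft_force: [0.1, -0.2, -0.1]
opening: 0.017
```

```bash
python3 - <<'E'
from h import *
look("pics/s12.png"); plan(-119,-101,52,.06)
E
```

```text
t 18.4 top {'red': [73.4, -0.1], 'yellow': [47.7, -0.5]}
scene {'red': [(59, [310.0, 175.0], [69.2, -1.6])], 'yellow': [(73, [306.0, 182.0], [45.2, -3.0]), (33, [305.0, 205.0], [-18.6, -28.7])]}
t 18.4 tool at gate mm [-128.4    0.5] z 0.1347 j6 1.28 F [ 0.8  0.4 -0.8] open 0.0171
shift [  9.7 101.4   2.1] roll -0.91 or 2.231
```

Emit:
{"name": "carry_out", "arguments": {
  "rows": "2 33 0 -0.15 0.8; 7 33 0 0 0.8; 6 33 0 -0.15 0.8; 0 0 0 -0.15 0.8; 0 0 0 -0.15 0.8; 0 0 0 -0.15 0.8; 0 0 0 -0.15 0.8; 0 0 0 0 0.8"
}}

```text
t: 19.4
position: [0.6843, -0.0666, 0.1348]
orientation: [-0.863, -3.02, -0.0]
ft_force: [-0.6, -0.4, -0.7]
opening: 0.0172
```

```bash
python3 - <<'E'
from h import *
look("pics/s13.png"); plan(-121.3,-99.3,51.4,.0175)
E
```

```text
t 19.5 top {'red': [76.9, -1.5]}
scene {'red': [], 'yellow': [(35, [284.0, 199.0], [-20.0, 11.8])]}
t 19.5 tool at gate mm [-102.2  -96.2] z 0.1348 j6 0.46 F [ 0.3  0.1 -0.2] open 0.0173
shift [-14.3 -13.   44.7] roll -0.001 or 3.141
```

Emit:
{"name": "carry_out", "arguments": {
  "rows": "-14 -13 0 0 0.8; 0 0 20 0 0.8; 0 0 18 0 0.8; 0 0 7 0 0.8; 10 0 0 0 0.8; 5 0 0 0 0.8; 5 0 0 0 0.8; 5 0 0 0 0.8"
}}

```text
t: 20.5
position: [0.6683, -0.0726, 0.0905]
orientation: [0.863, 3.02, 0.0]
ft_force: [0.4, 0.2, 1.0]
opening: 0.017
```

```bash
python3 - <<'E'
from h import *
look("pics/s14.png"); plan(-55,-16.3,51.4,.0175)
cv2.imwrite("pics/c14.png",cv2.resize(cv2.imread("pics/s14.png")[120:300,180:420],None,fx=3,fy=3,interpolation=cv2.INTER_CUBIC))
E
```

```text
t 20.6 top {'red': [73.1, -0.2], 'yellow': [47.2, -0.0]}
scene {'red': [], 'yellow': [(31, [283.0, 199.0], [-20.0, 12.5])]}
t 20.6 tool at gate mm [-105.9  -79.3] z 0.0903 j6 0.45 F [-0.8 -0.4  0.9] open 0.0172
shift [81.   0.6  0.2] roll 0.002 or -3.139
```

View pics/c14.png

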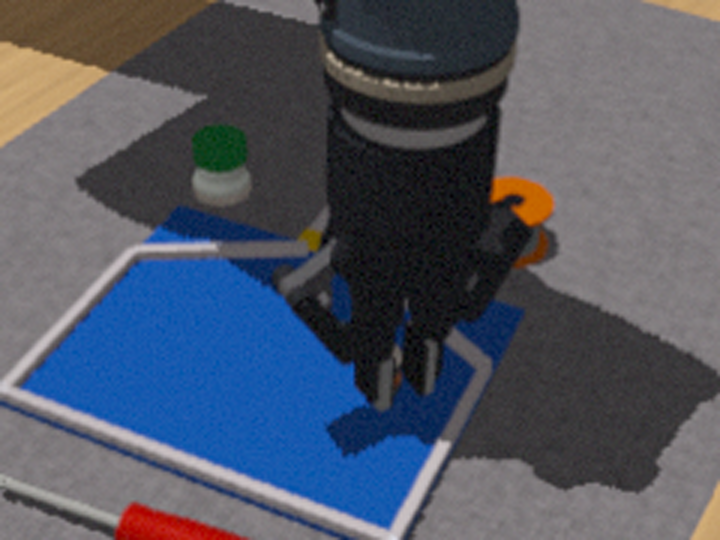

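White shows between the two fingertips at crop px (397,370). I'll continue the push.

Emit:
{"name": "carry_out", "arguments": {
  "rows": "6 0 0 0 0.8; 8 0 0 0 0.8; 8 0 0 0 0.8; 8 0 0 0 0.8; 8 0 0 0 0.8; 8 0 0 0 0.8; 8 0 0 0 0.8; 8 0 0 0 0.8"
}}

```text
t: 21.6
position: [0.6152, -0.0398, 0.0899]
orientation: [-0.863, -3.021, -0.0]
ft_force: [-0.2, -0.0, 0.6]
opening: 0.017
```

Emit:
{"name": "carry_out", "arguments": {
  "rows": "8 0 0 0 0.8; 6 0 0 0 0.8; 4 0 0 0 0.8; 1 0 0 0 0.8; -6 0 0 0 0.8; -20 0 0 0 0.8; -10 0 -20 0 0.8; 0 0 0 0 0.8"
}}

```text
t: 22.6
position: [0.6318, -0.0498, 0.1109]
orientation: [0.864, 3.017, 0.001]
ft_force: [0.5, -0.2, -0.2]
opening: 0.0169
```

```bash
python3 - <<'E'
from h import *
look("pics/s15.png"); plan(-85,0,0,.0375)
E
```

```text
t 22.7 top {'red': [73.7, -0.4]}
scene {'red': [], 'yellow': []}
t 22.7 tool at gate mm [-78.4 -44.2] z 0.1094 j6 0.48 F [-0.2 -0.8 -0.1] open 0.0169
shift [ 30.5 -32.7  -0.7] roll 0.899 or -2.243
```

Emit:
{"name": "carry_out", "arguments": {
  "rows": "0 -16 0 0 0.8; 15 -16 0 0.15 0.8; 16 5 0 0.15 0.8; 0 0 0 0.15 0.8; 0 0 0 0.15 0.8; 0 0 0 0.15 0.8; 0 0 0 0.15 0.8; 0 0 0 0 0.8"
}}

```text
t: 23.7
position: [0.5905, -0.0546, 0.1095]
orientation: [-2.09, -2.344, 0.001]
ft_force: [0.2, 0.9, -0.6]
opening: 0.017
```

```bash
python3 - <<'E'
from h import *
look("pics/s16.png"); plan(-85,0,0,.0175)
cv2.imwrite("pics/c16.png",cv2.resize(cv2.imread("pics/s16.png")[120:270,200:400],None,fx=4,fy=4,interpolation=cv2.INTER_CUBIC))
E
```

```text
t 23.8 top {'red': [73.5, -0.1], 'yellow': [47.5, -0.0]}
scene {'red': [], 'yellow': [(33, [305.0, 205.0], [-18.9, -28.6])]}
t 23.8 tool at gate mm [-79.2  -4.8] z 0.1096 j6 1.36 F [0.8 0.2 1.1] open 0.0169
shift [-5.8 -4.8 19.6] roll 0.002 or -3.139
```

View pics/c16.png

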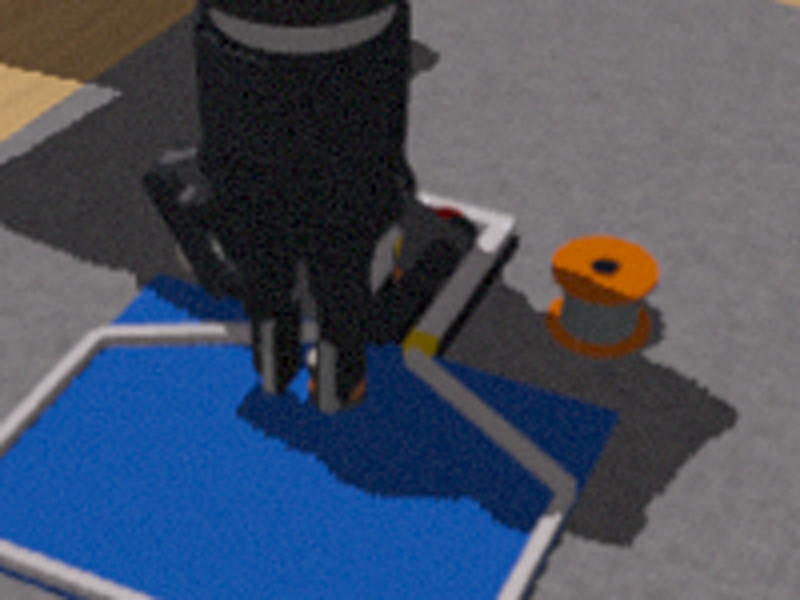

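White shows between and behind the fingers (crop px 315–365, 350–400), with red and yellow in the slot. Now I'll line up and push.

Emit:
{"name": "carry_out", "arguments": {
  "rows": "-6 -5 0 0 0.88; 0 0 10 0 0.88; 0 0 10 0 0.88; 10 0 0 0 0.88; 7 0 0 0 0.88; 5 0 0 0 0.88; 7 0 0 0 0.88; 5 0 0 0 0.88"
}}

```text
t: 24.8
position: [0.5834, -0.0263, 0.0901]
orientation: [2.091, 2.345, 0.0]
ft_force: [0.3, 0.3, 0.1]
opening: 0.0103
```

```bash
python3 - <<'E'
from h import *
look("pics/s17.png"); plan(-3,0,0,.0175)
E
```

```text
t 24.9 top {}
scene {'red': [], 'yellow': [(34, [301.0, 182.0], [42.0, 5.0]), (32, [305.0, 205.0], [-19.2, -28.6])]}
t 24.9 tool at gate mm [-50.3  -0.6] z 0.09 j6 1.41 F [-1.1 -0.1  0.4] open 0.0104
shift [47.3 -0.6 -0.1] roll -0.0 or 3.141
```

Emit:
{"name": "carry_out", "arguments": {
  "rows": "4 -0.6 0 0 0.88; 4 0 0 0 0.88; 3 0 0 0 0.88; 3 0 0 0 0.88; 3 0 0 0 0.88; 3 0 0 0 0.88; 3 0 0 0 0.88; 3 0 0 0 0.88"
}}

```text
t: 25.9
position: [0.5798, -0.0009, 0.0899]
orientation: [-2.091, -2.344, -0.0]
ft_force: [0.4, -0.6, 0.1]
opening: 0.0102
```

Emit:
{"name": "carry_out", "arguments": {
  "rows": "3 0 0 0 0.88; 3 0 0 0 0.88; 3 0 0 0 0.88; 4 0 0 0 0.88; 4 0 0 0 0.88; 4 0 0 0 0.88; 4 0 0 0 0.88; 3 0 0 0 0.88"
}}

```text
t: 26.9
position: [0.5766, 0.027, 0.0899]
orientation: [-2.091, -2.344, 0.0]
ft_force: [-0.6, -1.1, 0.5]
opening: 0.0107
```

Emit:
{"name": "carry_out", "arguments": {
  "rows": "-10 0 0 0 0.88; -10 0 0 0 0.88; -10 0 -20 0 0.88; -40 0 -25 0 0.8; -40 0 0 0 0.8; -40 0 0 0 0.8; 0 0 0 0 0.8"
}}

```text
t: 27.78
position: [0.5938, -0.1256, 0.1349]
orientation: [2.096, 2.34, -0.0]
ft_force: [-0.2, -0.1, -0.7]
opening: 0.0169
```

```bash
python3 - <<'E'
from h import *
look("pics/s18.png"); plan(-3,0,0,.0175)
d=shot("top"); s=shot("scene")
a=cv2.resize(d["frame"][110:290,160:340],None,fx=2.2,fy=2.2,interpolation=cv2.INTER_CUBIC);b=cv2.resize(s["frame"][150:260,230:340],(396,396),interpolation=cv2.INTER_CUBIC)
cv2.imwrite("pics/c18.png",np.hstack([a,b]))
for q in blobs(d,(0,0,60),(179,110,255),60)[0]:
    g=to_gate(G,world(d,[q[1]],.026)[0])*1000
    if -30<g[0]<60 and abs(g[1])<25: print(q[0],g)
E
```

```text
t 27.88 top {'red': [79.8, 0.0], 'yellow': [53.8, 0.0]}
scene {'red': [(61, [312.0, 173.0], [76.3, -1.0])], 'yellow': [(87, [306.0, 180.0], [50.4, -1.3]), (35, [305.0, 205.0], [-18.8, -28.4])]}
t 27.88 tool at gate mm [-147.6    0.6] z 0.1347 j6 1.25 F [ 0.1  0.1 -0.4] open 0.0171
shift [144.6   0.3  44.6] roll -0.003 or 3.139
```

View pics/c18.png

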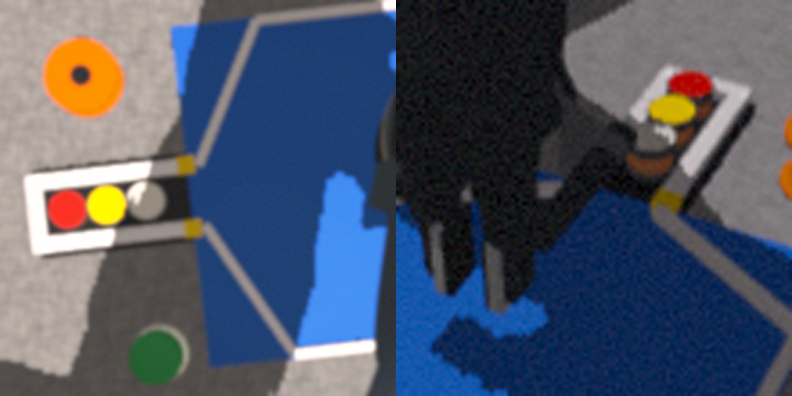

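The top and scene views show red, yellow and white upright in a row in the slot (top crop px 68/106/146 at y≈203), all past the posts. The arm is clear.

```bash
python3 -c "
from bench import robot
print(robot.hand_in())"
```

```text
the job is handed in; nothing more can be done
None
```

The three coils stand in the slot in the right order, and I handed the job in at about 28 s. I slid each one with a narrow two-finger cradle, fingertips about 11 mm above the deck, and pushed red, then yellow, then white through the gate.

**Final positions:** measured in the gate frame, red is at x = 79.8 mm, y = 0.0 and yellow at x = 53.8 mm, y = 0.0. The last picture shows all three upright.

**White coil:** the colour check did not pick it up in the shadow. I placed it at about x = 27 mm from the picture and the coil spacing.

**Contact and surroundings:** wrist force read at the end of each move stayed at about 1 N, which is noise level. The gripper was clear of everything at hand-in. The spool and jar look unmoved in the last picture; the screwdriver was not in it and was last seen in place during the white push.

**Checks that disagreed:** the uncorrected scene camera read coil positions about 4 mm lower in x than the top camera. I relied on the top camera, which matched the arm's own position to within about 1 mm.

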